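Stack the filter support, spacer and keyed cap on the extractor post

ROBOT

A 7-joint arm with a two-finger parallel gripper is mounted at the origin on a cart in front of the work surface, level with it; the furniture and walls round the work are solid. World frame = base frame: x ahead of the robot, y to its left, z up, the work surface at z = 0. Lengths are in m, angles in rad, forces in N, time in s.
With the tool pointing down it reaches from about 0.4 to 0.875 m from the base axis. Payload 6.5 kg.
Tool frame: the origin (TCP) lies between the finger pads; the fingertips stand 8 mm ahead of it and the grasp point (between the pads) lies 11 mm behind it; z points along the fingers, y is the line along which they close (so a half turn about z gives the same grasp; the last joint's range is limited). The gripper opens to 88 mm and grips with 3 to 60 N. Pads are 18 mm wide; open, the fingers measure 123 mm over their backs; the gripper's body (75 mm by 187 mm) begins 45 mm behind the grasp point.
Start: joints at [-1.248, 0.536, -0.004, 1.538, 0.003, 1.067, -0.071], TCP at [0.246, 0.601, 0.247] pointing down, gripper open.
Joint ranges: [-2.7, 2.7], [-0.37, 2.16], [-1.27, 1.26], [0.24, 2.4], [-1.31, 4.45], [0.19, 1.91], [-2.76, 2.76]. Speed limits (rad/s): [2.39, 2.39, 3.14, 3.14, 3.14, 3.14, 3.14].

INTERFACE

Orientations are given as a rotation vector (axis times angle).
In Python, from rig import r, imaging gives the robot as it stands.
- The arm moves only by the shell command python3 -m handwheel 'ROWS'. ROWS is JSON, a list of rows, each an object with "offset": the shift along the tool's x, y, z in mm, a list of three; "angular": the turn, a rotation vector about the tool's x, y, z in rad, a list of three; "grip": the opening, from -1 (shut) to 1 (fully open), so that 0 is half open. A call has 1 to 10 rows; each row is the pose to reach, as a shift and turn from the pose commanded when the call began, along the tool's axes at that moment; what a row does not reach only later rows make up. A row lasts 1/8 s, in which the tool goes at most 62.5 mm and 10.7 degrees, less where a joint would pass 70% of its speed; a pose out of reach is approached as far as the arm can. A call with a gripper value outside its range is refused whole. The fingers move at their own pace and stop on an object; the grip force is fixed at half the most. Time passes only in rows, so rows that repeat a pose let the fingers close. It gives the time, the measured TCP pose, the force, the opening and the grip force at its end, in the units of the state.
- r.get_obs(): the state, without advancing time (a new reading comes with each control period).
- imaging.snapshot(name): name is "side" or "top"; returns a dict with "img" (384x512x3 uint8, blue, green, red), "range_z" (384x512 float32, m along the optical axis (not along the pixel's ray), 0 where there is no reading), "intrinsics" (3x3 intrinsics, pixels), "R" (3x3) and "t" (3): a world point X has camera coordinates R X + t. Camera axes: x right, y down, z forward; pixel columns grow to the right and rows downward; lengths in m; the calibration is good to about 2 mm. A picture is of the moment at which its call begins.
- r.hand_in(): hands the job in; it is judged then, once.
The state is a dict: "time_s": time; "q": joint angles; "qd": joint speeds; "effort": joint torques, N m; "ee_pos": TCP position; "tool_rot": TCP orientation; "wrist_force": force on the tool from outside, world axes, zero at the start; "moment": the same for the moment, N m; "grip_width": opening from 0.0 (shut) to 1.0 (fully open); "finger_force": force on a finger pad.
Only numpy, scipy, OpenCV 4.12 (cv2) and the standard library are available. Lean on these libraries where they do the work, as an engineer would, in place of code of your own. Each camera call takes 0.05 s, during which the arm holds its last target. There are 200 camera calls.

TASK

Assemble the filter stack of the dust extractor on the post of the bolted-down plate: first the perforated filter support, disc side down, then the flat spacer ring on its hub, then the cap, lowering each part gently and never dropping it. The slot inside the cap must drop over the tongue on the post, whose direction has to be found by feel or by eye, so that the cap sits fully home on the spacer; do not force it. Leave the sanding block, the tape roll and the mug where they are and let go of everything.

Things in the scene. Friction and masses are not known exactly. Their poses are not given: they have to be found in the camera images.
- base: Grey rectangular steel plate, 160 (its x) x 120 (its y) x 12 mm, fixed to the table. Origin: centre of its underside, on the axis of the bare steel post that stands in its middle; z up. The post is 40 mm across, its flat top is 78 mm above the table, and its last 4 mm taper to 33 mm across.
- post_top (a point): Centre of the top of the tongue on the post, 86 mm above the table; axes as the plate's. The tongue stands on the post's top: 30 mm long, 12 mm wide, 8 mm high. Its long direction is NOT reported: it lies anywhere within 0.6 rad either side of the plate's x axis and stays there (the post is clamped, the work does not turn it).
- support_mid (a point): Filter support, aluminium, 0.25 kg: disc 120 mm across, 6 mm thick, with 12 dark dots, and a hub 56 mm across; 38 mm high in all, 43 mm through bore; stands disc down. Point: on its axis, 19 mm above its underside, z up; 31 mm above the table when seated on the plate. Grip across the hub's upper 20 mm from above: once seated, post and tongue rise 36 mm above the hub.
- spacer_mid (a point): Spacer, a flat plain steel ring 66 mm across, 14 mm high, 43 mm through bore, 0.15 kg, lying flat. Point: on its axis, half-way up (7 mm above its underside), z up; 57 mm above the table when seated on the support's hub. Grip it from above across its outside.
- cap_mid (a point): Cap, 0.25 kg: round aluminium body 64 mm across, 38 mm high, closed on top, and on it a dark grip bar 60 mm long (along the cap's x), 16 mm wide, 28 mm high; stands bar up, 66 mm high in all. Point: on its axis, 33 mm above its underside, z up; 97 mm above the table when fully home on the spacer, 103 mm when the slot lies across the tongue and stops it.
- cap_slot (a point): Inside the cap, on its axis, 16 mm above its underside: mouth of the slot. Below it a round recess 43 mm across fits over the post; above it the slot, 16 mm wide and 14 mm deep, runs along the cap's x, parallel to the bar. It takes the tongue within about 0.12 rad of yaw; half a turn makes no difference. Press lightly (about 5 N) while feeling for it.
- sanding_block: Bystander: brown sanding block, 62 x 110 x 31 mm, origin at the centre of its underside.
- tape_roll: Bystander: grey tape roll, 97 mm across, 48 mm high, origin at the centre of its underside.
- mug: Bystander: white mug with a green flower, 88 x 119 x 99 mm, origin at the centre of its underside.
Things that resemble listed ones, but are neither listed nor needed, are in the scene too. What is shaped like the part that bears support_mid but orange is not meant. Of the things shaped like the part that bears spacer_mid, the bare steel one is meant.

How it is judged:
By the outcome, as a careful person would: the job done as asked, in the order asked, and still so for the second after the job is handed in, with the robot touching nothing.
It also fails if it takes over 72 s, if anything falls off the work surface, if the arm or the gripper's body presses on something with over 40 N, if the wrist force passes 120 N, or if a joint passes its speed limit or range.

## Working session

There is one attempt and no reset: what is moved stays moved. The work goes in short steps, Python scripts to look and compute and a shell command to move; the robot and the scene stay as the last step left them, time stands still between calls to the robot, and variables do not carry over. Pictures are saved under pics/ and viewed, at most 13 in all, crops included, and the job is handed in when it is done.

```bash
ls; mkdir -p pics; python3 - <<'E'
from rig import r, imaging
import cv2,numpy as np
print(r.get_obs())
for n in("side","top"):
    s=imaging.snapshot(n); cv2.imwrite(f"pics/{n}0.png",s["img"]); np.savez(f"{n}0.npz",**s)
    print(n,s["intrinsics"],s["R"],s["t"], -s["R"].T@s["t"])
E
```

```text
pics
{'time_s': 0.0, 'q': array([-1.24822703,  0.5371673 , -0.00444019,  1.5388417 ,  0.00262237,
        1.0672829 , -0.07121232]), 'qd': array([-1.80320988e-03, -9.56343106e-05,  2.95724336e-05, -1.96096505e-04,
       -1.44742059e-03,  4.77862386e-04,  4.63058634e-04]), 'effort': array([-1.91572435e-04, -5.70980895e+01,  9.90954861e-01, -2.51606798e+01,
       -5.61616919e-02,  1.79875345e-02,  1.65163819e-04]), 'ee_pos': array([0.24617981, 0.60094631, 0.24585057]), 'tool_rot': array([-6.06692304e-01, -3.08226485e+00,  2.64418619e-03]), 'wrist_force': array([-0.03264923, -0.42248115,  1.23478821]), 'moment': array([ 0.01776196,  0.01545788, -0.00074059]), 'finger_force': 0.0, 'grip_width': 0.9926438907302344}
side [[451.63105975   0.         248.47675197]
 [  0.         451.63105975 195.41887782]
 [  0.           0.           1.        ]] [[ 0.87582491 -0.48215211 -0.0214494 ]
 [-0.33152935 -0.56873263 -0.75274928]
 [ 0.35074068  0.66638768 -0.65795778]] [-0.47970961  0.25743917  1.16024485] [ 0.0985452  -0.85805182  0.94688979]
top [[353.56931209   0.         252.44088608]
 [  0.         353.56931209 193.95706271]
 [  0.           0.           1.        ]] [[-0.1387445  -0.99032027 -0.0039669 ]
 [-0.96854202  0.13652675 -0.20805479]
 [ 0.20658246 -0.02502435 -0.97810913]] [0.10819712 0.57100833 0.94075049] [0.37371477 0.05273356 1.03938687]
```

View pics/top0.png

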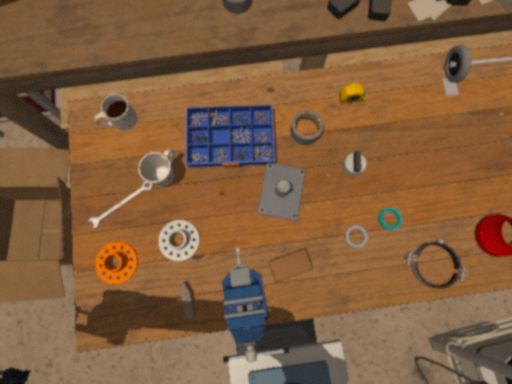

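View pics/side0.png

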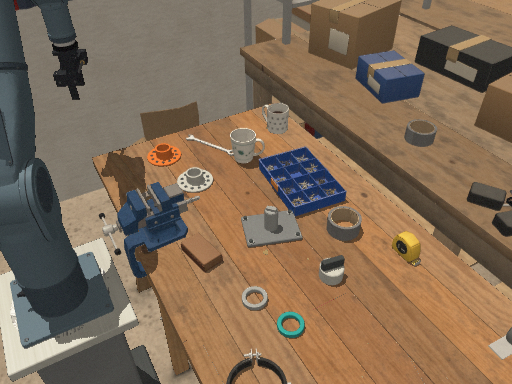

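Top view: base plate (283,190), silver support (179,240), orange look‑alike (116,263), bare steel ring (356,236), teal look‑alike (390,218), and cap (355,162). The silver support and the steel ring fit the description, since orange and teal are excluded. I'll measure these and confirm them in one crop sheet.

```bash
cat > h.py <<'E'
import numpy as np,cv2
def load(n): return dict(np.load(n+".npz"))
def cloud(s):
    K=s["intrinsics"];z=s["range_z"];v,u=np.mgrid[:z.shape[0],:z.shape[1]]
    c=np.stack([(u-K[0,2])/K[0,0]*z,(v-K[1,2])/K[1,1]*z,z],-1)
    X=(c-s["t"])@s["R"]; X[z==0]=np.nan
    return X
def pix(s,X):
    c=s["R"]@np.asarray(X)+s["t"];return (s["intrinsics"]@c)[:2]/c[2]
def ray(s,u,v,h):
    d=s["R"].T@np.linalg.inv(s["intrinsics"])@[u,v,1];o=-s["R"].T@s["t"]
    return o+d*(h-o[2])/d[2]
E
python3 - <<'E'
from h import *
t=load("top0");s=load("side0");C={"top":cloud(t),"side":cloud(s)}
print("table z",[np.nanmedian(C["top"][a:a+8,b:b+8,2]) for a,b in((205,330),(280,340),(190,215))])
S={"top":t,"side":s}
seed={"post":((283,187),.020,.065,.1,.03),"plate":((283,200),0.08,.006,.02,.11),"suphub":((179,237),.028,.028,.05,.045),"supdisc":((179,240),.06,.003,.012,.075),
 "ring":((356,236),.033,.008,.03,.05),"capbody":((355,164),.032,.028,.046,.045),"capbar":((355,160),.03,.055,.08,.045)}
for k,((u,v),R,z0,z1,rad) in seed.items():
    p=ray(t,u,v,(z0+z1)/2)
    for n in C:
        X=C[n];m=(X[...,2]>z0)&(X[...,2]<z1)&(np.hypot(X[...,0]-p[0],X[...,1]-p[1])<rad)
        q=X[m].astype(np.float32)
        if len(q)<5: print(k,n,len(q));continue
        (cx,cy),rr=cv2.minEnclosingCircle(q[:,:2].copy())
        re=cv2.minAreaRect(q[:,:2].copy()*1000)
        print(k,n,len(q),"z %.4f"%np.median(q[:,2]),"circ",np.round([cx,cy,rr],4),"rect",np.round(re[0],1),np.round(re[1],1),round(re[2],1))
def crop(s,u,v,w,k): return cv2.resize(s["img"][v-w:v+w,u-w:u+w],(k,k),interpolation=cv2.INTER_CUBIC)
a=np.hstack([crop(t,283,190,30,260),crop(t,355,162,20,260),crop(t,372,228,35,260)])
b=np.hstack([crop(s,271,220,32,260),crop(s,332,268,22,260),crop(t,150,248,55,260)])
cv2.imwrite("pics/crops0.png",np.vstack([a,b]))
E
```

```text
table z [np.float64(-1.6496489658381393e-05), np.float64(0.0002462351198742767), np.float64(0.00028851111049549706)]
post top 162 z 0.0785 circ [ 0.5901 -0.0601  0.0204] rect [589.6 -60. ] [38.2 38.9] 35.7
post side 135 z 0.0762 circ [ 0.5858 -0.0639  0.0201] rect [586.6 -64.3] [34.6 37.4] 77.4
plate top 1822 z 0.0122 circ [ 0.5908 -0.0478  0.1011] rect [594.8 -47.4] [147.5 160.3] 71.2
plate side 1358 z 0.0105 circ [ 0.5828 -0.0617  0.0939] rect [586.5 -62.3] [124.3 158.9] 70.4
suphub top 155 z 0.0377 circ [0.4888 0.2578 0.0284] rect [488.  257.3] [53.3 53.5] 81.4
suphub side 114 z 0.0348 circ [0.4852 0.2556 0.0301] rect [484.8 255.1] [58.4 53.2] 76.8
supdisc top 1006 z 0.0062 circ [0.486  0.2593 0.074 ] rect [486.2 260.4] [140.9 139.1] 37.9
supdisc side 359 z 0.0053 circ [0.4853 0.2569 0.0743] rect [484.8 261.1] [121.4 131.2] 11.5
ring top 243 z 0.0139 circ [ 0.4271 -0.2535  0.0335] rect [ 426.4 -252.8] [64.9 63.9] 77.6
ring side 277 z 0.0125 circ [ 0.4233 -0.2551  0.0337] rect [ 424.6 -255.5] [66.4 62.7] 61.6
capbody top 239 z 0.0380 circ [ 0.6375 -0.2868  0.0323] rect [ 635.5 -286.4] [64.1 59.1] 76.0
capbody side 250 z 0.0363 circ [ 0.6337 -0.2877  0.0335] rect [ 631.  -291.2] [54.8 63. ] 29.8
capbar top 125 z 0.0655 circ [ 0.6375 -0.2848  0.0299] rect [ 637.5 -286.2] [16.4 58.9] 80.9
capbar side 154 z 0.0634 circ [ 0.6351 -0.2906  0.0305] rect [ 635.3 -289.3] [18.9 60.7] 79.3
```

View pics/crops0.png

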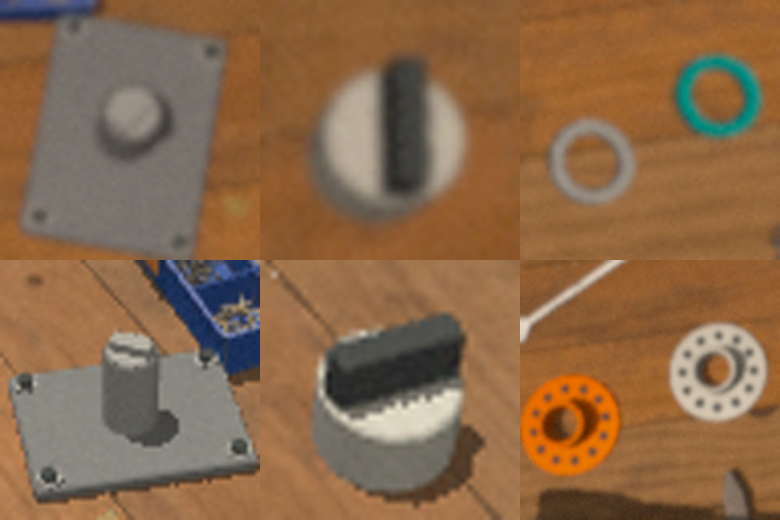

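The crops confirm it: the silver support has 12 dots and the ring is bare steel. The tongue is visible on the post in the side view, so I'll estimate its direction and the plate's axis, then plan the first move.

```bash
cat >> h.py <<'E'
from scipy.spatial.transform import Rotation as Ro
def plan(ee,rot,tgt,head=None):
    R=Ro.from_rotvec(rot).as_matrix()
    print("offset mm",np.round(R.T@(np.array(tgt)-ee)*1000,1))
    if head is not None:
        h=np.radians(head);y=np.array([np.cos(h),np.sin(h),0]);z=np.array([0,0,-1.]);x=np.cross(y,z)
        print("angular",np.round(Ro.from_matrix(R.T@np.stack([x,y,z],1)).as_rotvec(),4))
E
python3 - <<'E'
from h import *
t=load("top0");s=load("side0")
for n,S,p in(("top",t,(.590,-.060)),("side",s,(.5860,-.0640))):
    X=cloud(S)
    m=(X[...,2]>(.0825 if n=="top" else .0805))&(X[...,2]<.1)&(np.hypot(X[...,0]-p[0],X[...,1]-p[1])<.03)
    q=X[m][:,:2].astype(np.float32)*1000
    print(n,len(q),q.mean(0),cv2.minAreaRect(q),np.degrees(np.arctan2(*np.linalg.eigh(np.cov(q.T))[1][::-1,1])))
    # plate corners by mask
    m=((X[...,2]>.0085)&(X[...,2]<.016)&(np.hypot(X[...,0]-p[0],X[...,1]-p[1])<.1)).astype(np.uint8)
    m=cv2.morphologyEx(m,cv2.MORPH_OPEN,np.ones((3,3)))
    l=cv2.connectedComponentsWithStats(m); i=1+np.argmax(l[2][1:,4])
    q=X[l[1]==i][:,:2].astype(np.float32)*1000
    print(" plate",cv2.minAreaRect(q))
    # top-of-post dump
from rig import r
o=r.get_obs(); plan(o["ee_pos"],o["tool_rot"],(.487,.257,.13),0)
g=cv2.cvtColor(s["img"],cv2.COLOR_BGR2GRAY); print([pix(s,(.586,-.064,h)) for h in(.078,.086)]);print(g[200:218,260:284])
Z=cloud(s)[...,2]; print((Z[200:218,260:284]*1000).round().astype(int))
E
```

```text
top 47 [589.75006  -60.072037] ((589.757568359375, -60.5733757019043), (11.966872215270996, 28.89963150024414), 37.750736236572266) 131.21211304737903
 plate ((590.0357666015625, -59.585113525390625), (119.37985229492188, 157.58340454101562), 72.56426239013672)
side 41 [586.4894  -63.48948] ((586.3540649414062, -63.3050422668457), (15.24338436126709, 28.906391143798828), 43.16898727416992) 130.6228572515751
 plate ((545.6575317382812, -45.10651397705078), (109.58641052246094, 68.62680053710938), 71.66802215576172)
offset mm [-353.2 -226.9  116.3]
angular [-1.300e-03  1.000e-03  1.182e+00]
[array([270.74509916, 209.9241647 ]), array([270.77645636, 207.83709536])]
[[125 125 127 127 124 128 124 123 126 127  96 121 122 122 120 119 121 117
  113 113 118 123  50  51]
 [122 127 130 131 128 124 123 123 125 121 108  99 116 125 128 124 122 121
  118 120 122 124  68  53]
 [123 127 131 135 134 127 128 124 122 125 123 108  99 123 125 129 126 123
  123 119 122 122 126  67]
 [127 126 129 131 127 125 129 124 124 124 123 127 100  99 129 125 128 127
  124 124 122 125 125 125]
 [129 127 131 129 129 128
[... 10129 characters left out ...]
       11                   11                   13
                    12                    8                    9]
 [                  12                   11                   12
                    12                   56                   53
                    61                   65                   65
                    64                   68                   66
                    65                   64                   65
                    65                   59                   58
                     8                   13                   12
                    12                   16                   11]]<stdin>:18: RuntimeWarning: invalid value encountered in cast
```

The tongue lies at about 131° (−49°) in world axes in both views, 0.54 rad from plate x, which is within range. Now I'll move above the support.

```bash
python3 -m handwheel '[{"offset":[-353,-227,116],"angular":[0,0,1.182],"grip":1},{"offset":[-353,-227,116],"angular":[0,0,1.182],"grip":1},{"offset":[-353,-227,116],"angular":[0,0,1.182],"grip":1},{"offset":[-353,-227,116],"angular":[0,0,1.182],"grip":1},{"offset":[-353,-227,116],"angular":[0,0,1.182],"grip":1},{"offset":[-353,-227,116],"angular":[0,0,1.182],"grip":1},{"offset":[-353,-227,116],"angular":[0,0,1.182],"grip":1},{"offset":[-353,-227,116],"angular":[0,0,1.182],"grip":1},{"offset":[-353,-227,116],"angular":[0,0,1.182],"grip":1},{"offset":[-353,-227,116],"angular":[0,0,1.182],"grip":1}]'
python3 - <<'E'
from h import *
from rig import r,imaging
for n in("side","top"):
    s=imaging.snapshot(n); np.savez(f"{n}1.npz",**s); cv2.imwrite(f"pics/{n}1.png",s["img"])
o=r.get_obs();print(o["ee_pos"],o["tool_rot"],o["wrist_force"],o["grip_width"])
t=load("top1");s=load("side1")
def c(S,X,w=45,k=390):
    u,v=pix(S,X).astype(int);return cv2.resize(S["img"][v-w:v+w,u-w:u+w],(k,k),interpolation=cv2.INTER_CUBIC)
cv2.imwrite("pics/c1.png",np.hstack([c(s,(.487,.257,.09)),c(t,(.487,.257,.09))]))
E
```

```text
time_s: 1.35
ee_pos: [0.4862, 0.2594, 0.1309]
tool_rot: [-2.218, -2.224, -0.001]
wrist_force: [0.2, -0.4, -1.1]
grip_width: 1.001
finger_force: 0.0
[0.48636717 0.25915352 0.13096098] [-2.21804203e+00 -2.22407136e+00 -9.20318920e-04] [ 0.0419315   0.65683041 -0.61423968] 1.0025301260309436
```

View pics/c1.png

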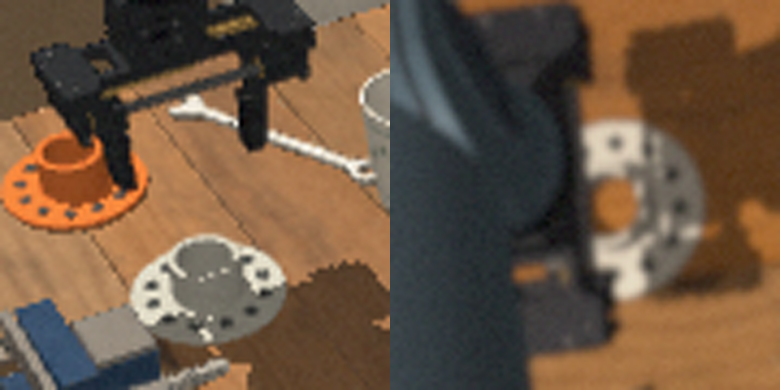

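The gripper hangs over the support with its finger axis along world x. I'll check the camera against the robot with the finger cloud.

```bash
python3 - <<'E'
from h import *
s=load("side1");X=cloud(s)
m=(X[...,2]>.118)&(X[...,2]<.150)&(np.hypot(X[...,0]-.486,X[...,1]-.259)<.09)
q=X[m]
for sel in(q[:,0]<.486,q[:,0]>=.486):
    p=q[sel];print(len(p),np.percentile(p,[3,50,97],axis=0).round(4).tolist())
from rig import r
o=r.get_obs();plan(o["ee_pos"],o["tool_rot"],(.4868,.2565,.024),0)
E
```

```text
40 [[0.4245, 0.2452, 0.1226], [0.4306, 0.2499, 0.135], [0.4392, 0.2654, 0.1477]]
55 [[0.5276, 0.2459, 0.1223], [0.5314, 0.2509, 0.1374], [0.5424, 0.2665, 0.1494]]
offset mm [ -2.7   0.4 107. ]
angular [ 0.     -0.0008  0.0027]
```

```bash
python3 -m handwheel '[{"offset":[-1,1.5,50],"angular":[0,0,0],"grip":1},{"offset":[-1,1.5,80],"angular":[0,0,0],"grip":1},{"offset":[-1,1.5,97],"angular":[0,0,0],"grip":1},{"offset":[-1,1.5,107],"angular":[0,0,0],"grip":1},{"offset":[-1,1.5,107],"angular":[0,0,0],"grip":1}]'
```

```text
time_s: 2.08
ee_pos: [0.4886, 0.2569, 0.0238]
tool_rot: [-2.221, -2.222, -0.0]
wrist_force: [0.0, -0.0, 0.4]
grip_width: 0.997
finger_force: 0.0
```

```bash
python3 -m handwheel '[{"offset":[0,0,0],"angular":[0,0,0],"grip":-1},{"offset":[0,0,0],"angular":[0,0,0],"grip":-1},{"offset":[0,0,0],"angular":[0,0,0],"grip":-1},{"offset":[0,0,0],"angular":[0,0,0],"grip":-1},{"offset":[0,0,0],"angular":[0,0,0],"grip":-1},{"offset":[0,0,0],"angular":[0,0,0],"grip":-1}]'
python3 - <<'E'
from h import *
from rig import r
o=r.get_obs();plan(o["ee_pos"],o["tool_rot"],(.5895,-.0605,.15),0);print(o["wrist_force"],o["finger_force"])
E
```

```text
time_s: 2.82
ee_pos: [0.4886, 0.2567, 0.0241]
tool_rot: [-2.221, -2.221, -0.0]
wrist_force: [-0.7, -0.4, 6.6]
grip_width: 0.634
finger_force: 30.0
offset mm [-317.2  100.9 -126. ]
angular [ 0.0001 -0.0003  0.    ]
[-0.73573197 -0.37403119  6.58363017] 29.99956081621349
```

```bash
python3 -m handwheel '[{"offset":[0,0,-40],"angular":[0,0,0],"grip":-1},{"offset":[0,20,-100],"angular":[0,0,0],"grip":-1},{"offset":[-60,40,-126],"angular":[0,0,0],"grip":-1},{"offset":[-120,60,-126],"angular":[0,0,0],"grip":-1},{"offset":[-175,80,-126],"angular":[0,0,0],"grip":-1},{"offset":[-230,101,-126],"angular":[0,0,0],"grip":-1},{"offset":[-280,101,-126],"angular":[0,0,0],"grip":-1},{"offset":[-310,101,-126],"angular":[0,0,0],"grip":-1},{"offset":[-318,101,-126],"angular":[0,0,0],"grip":-1},{"offset":[-318,101,-126],"angular":[0,0,0],"grip":-1}]'
python3 - <<'E'
from h import *
from rig import r,imaging
for n in("side","top"):
    s=imaging.snapshot(n); np.savez(f"{n}2.npz",**s); cv2.imwrite(f"pics/{n}2.png",s["img"])
o=r.get_obs();print(o["ee_pos"],o["tool_rot"],o["wrist_force"],o["grip_width"])
s=load("side2");X=cloud(s)
m=(X[...,2]>.120)&(X[...,2]<.137)&(np.hypot(X[...,0]-.587,X[...,1]+.064)<.075)
q=X[m].astype(np.float32);print(len(q),np.percentile(q,[1,50,99],axis=0).round(4).tolist())
top=q[q[:,2]>.129]
print(cv2.minEnclosingCircle(q[:,:2].copy()*1000))
def c(S,P,w,k=390):
    u,v=pix(S,P).astype(int);return cv2.resize(S["img"][v-w:v+w,u-w:u+w],(k,k),interpolation=cv2.INTER_CUBIC)
cv2.imwrite("pics/c2.png",np.hstack([c(s,(.589,-.06,.1),45),c(load("top2"),(.589,-.06,.1),45)]))
E
```

```text
time_s: 4.08
ee_pos: [0.5893, -0.0604, 0.1494]
tool_rot: [-2.22, -2.221, -0.0]
wrist_force: [0.8, -0.2, -2.4]
grip_width: 0.64
finger_force: 30.0
[ 0.5895926  -0.05896978  0.14946282] [-2.21763462e+00 -2.22364447e+00 -9.98384322e-04] [-0.07832883  0.52713661 -1.98090211] 0.6371133822513341
625 [[0.5289, -0.1185, 0.1239], [0.5739, -0.0838, 0.1295], [0.6434, -0.0151, 0.1363]]
((586.7833862304688, -62.399620056152344), 60.679935455322266)
```

View pics/c2.png

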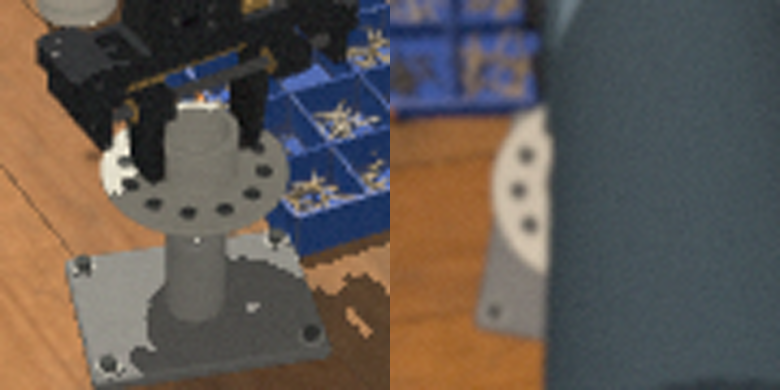

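The support is held level above the post. In the side view its centre is about 0.5 mm off in x and 1.4 mm off in y. I'll correct that and lower it in stages.

```bash
python3 -m handwheel '[{"offset":[-1.5,-0.5,20],"angular":[0,0,0],"grip":-1},{"offset":[-1.5,-0.5,32],"angular":[0,0,0],"grip":-1},{"offset":[-1.5,-0.5,40],"angular":[0,0,0],"grip":-1},{"offset":[-1.5,-0.5,44],"angular":[0,0,0],"grip":-1},{"offset":[-1.5,-0.5,48],"angular":[0,0,0],"grip":-1},{"offset":[-1.5,-0.5,52],"angular":[0,0,0],"grip":-1},{"offset":[-1.5,-0.5,56],"angular":[0,0,0],"grip":-1},{"offset":[-1.5,-0.5,60],"angular":[0,0,0],"grip":-1}]'
```

```text
time_s: 5.18
ee_pos: [0.5891, -0.0629, 0.0896]
tool_rot: [2.221, 2.221, 0.0]
wrist_force: [-0.3, -0.0, -2.5]
grip_width: 0.637
finger_force: 30.0
```

Over the post and past the taper with no side force.

```bash
python3 -m handwheel '[{"offset":[0,0,12],"angular":[0,0,0],"grip":-1},{"offset":[0,0,24],"angular":[0,0,0],"grip":-1},{"offset":[0,0,36],"angular":[0,0,0],"grip":-1},{"offset":[0,0,44],"angular":[0,0,0],"grip":-1},{"offset":[0,0,49],"angular":[0,0,0],"grip":-1},{"offset":[0,0,51],"angular":[0,0,0],"grip":-1},{"offset":[0,0,52.5],"angular":[0,0,0],"grip":-1},{"offset":[0,0,53.5],"angular":[0,0,0],"grip":-1},{"offset":[0,0,53.5],"angular":[0,0,0],"grip":-1}]'
```

```text
time_s: 6.3
ee_pos: [0.589, -0.0629, 0.0363]
tool_rot: [2.221, 2.221, 0.0]
wrist_force: [0.2, 0.1, -2.4]
grip_width: 0.633
finger_force: 30.0
```

```bash
python3 -m handwheel '[{"offset":[0,0,0.5],"angular":[0,0,0],"grip":-1},{"offset":[0,0,1],"angular":[0,0,0],"grip":-1},{"offset":[0,0,1],"angular":[0,0,0],"grip":-1}]'
```

```text
time_s: 6.68
ee_pos: [0.5892, -0.0629, 0.0361]
tool_rot: [-2.221, -2.221, -0.001]
wrist_force: [-3.0, -0.5, 7.5]
grip_width: 0.633
finger_force: 30.0
```

Seated with contact felt. Release and rise.

```bash
python3 -m handwheel '[{"offset":[0,0,0],"angular":[0,0,0],"grip":1},{"offset":[0,0,0],"angular":[0,0,0],"grip":1},{"offset":[0,0,0],"angular":[0,0,0],"grip":1},{"offset":[0,0,0],"angular":[0,0,0],"grip":1},{"offset":[0,0,-15],"angular":[0,0,0],"grip":1},{"offset":[0,0,-60],"angular":[0,0,0],"grip":1},{"offset":[0,0,-90],"angular":[0,0,0],"grip":1},{"offset":[0,0,-90],"angular":[0,0,0],"grip":1}]'
python3 - <<'E'
from h import *
from rig import r
o=r.get_obs();print(o["wrist_force"]);plan(o["ee_pos"],o["tool_rot"],(.4268,-.2522,.06),0)
E
```

```text
time_s: 7.68
ee_pos: [0.5911, -0.0632, 0.1285]
tool_rot: [2.219, 2.218, 0.006]
wrist_force: [-0.5, -0.6, 0.2]
grip_width: 1.002
finger_force: 0.0
[-0.50580594 -0.61634917  0.19750439]
offset mm [-189.  -164.6   67.6]
angular [ 0.0057  0.0001 -0.0001]
```

```bash
python3 -m handwheel '[{"offset":[-50,-40,0],"angular":[0,0,0],"grip":1},{"offset":[-95,-80,0],"angular":[0,0,0],"grip":1},{"offset":[-140,-120,0],"angular":[0,0,0],"grip":1},{"offset":[-175,-150,20],"angular":[0,0,0],"grip":1},{"offset":[-189,-163,50],"angular":[0,0,0],"grip":1},{"offset":[-189,-163,68],"angular":[0,0,0],"grip":1},{"offset":[-189,-163,68],"angular":[0,0,0],"grip":1}]'
python3 - <<'E'
from h import *
from rig import r,imaging
s=imaging.snapshot("side"); np.savez("side3.npz",**s);cv2.imwrite("pics/side3.png",s["img"])
o=r.get_obs();print(o["ee_pos"],o["tool_rot"]);plan(o["ee_pos"],o["tool_rot"],(.4268,-.2522,.010),0)
X=cloud(s)
for z0,z1,c,w,n in((.006,.03,(.4238,-.2552),.045,"ring"),(.044,.056,(.586,-.064),.04,"hub"),(.014,.024,(.586,-.064),.075,"disc")):
    m=(X[...,2]>z0)&(X[...,2]<z1)&(np.hypot(X[...,0]-c[0],X[...,1]-c[1])<w)
    q=X[m].astype(np.float32);print(n,len(q),np.median(q[:,2]),cv2.minEnclosingCircle(q[:,:2].copy()*1000))
E
```

```text
time_s: 8.55
ee_pos: [0.426, -0.2504, 0.0561]
tool_rot: [-2.218, -2.221, 0.0]
wrist_force: [-0.2, 0.2, -0.2]
grip_width: 1.0
finger_force: 0.0
[ 0.42679317 -0.25066612  0.05693919] [-2.21868201e+00 -2.22276177e+00 -5.11821037e-04]
offset mm [-1.6  0.  46.9]
angular [-0.0005 -0.0009  0.0018]
ring 302 0.0119962795 ((424.6289367675781, -255.43106079101562), 34.18580627441406)
hub 64 0.048148155 ((591.5838012695312, -79.0783462524414), 23.061079025268555)
disc 246 0.016984537 ((600.2603149414062, -75.7410659790039), 57.01555633544922)
```

```bash
python3 -m handwheel '[{"offset":[-1.5,0,25],"angular":[0,0,0],"grip":1},{"offset":[-1.5,0,40],"angular":[0,0,0],"grip":1},{"offset":[-1.5,0,46],"angular":[0,0,0],"grip":1},{"offset":[-1.5,0,46],"angular":[0,0,0],"grip":1},{"offset":[-1.5,0,46],"angular":[0,0,0],"grip":-1},{"offset":[-1.5,0,46],"angular":[0,0,0],"grip":-1},{"offset":[-1.5,0,46],"angular":[0,0,0],"grip":-1},{"offset":[-1.5,0,46],"angular":[0,0,0],"grip":-1},{"offset":[-1.5,0,46],"angular":[0,0,0],"grip":-1}]'
python3 - <<'E'
from h import *
from rig import r
o=r.get_obs();print(o["wrist_force"]);plan(o["ee_pos"],o["tool_rot"],(.5892,-.0617,.14),0)
E
```

```text
time_s: 9.72
ee_pos: [0.4263, -0.2535, 0.0115]
tool_rot: [2.221, 2.221, 0.0]
wrist_force: [-1.0, 0.8, 5.8]
grip_width: 0.709
finger_force: 30.0
[-1.04488143  0.76504328  5.75011938]
offset mm [ 191.8  163.  -128.4]
angular [ 0.0006  0.0001 -0.0001]
```

Width 0.709 is 62 mm, where 66 mm was expected, so I'll check the grasp.

```bash
python3 - <<'E'
from h import *
from rig import r,imaging
for n in("side","top"):
    s=imaging.snapshot(n); np.savez(f"{n}4.npz",**s); cv2.imwrite(f"pics/{n}4.png",s["img"])
s=load("side4");X=cloud(s)
m=(X[...,2]>.006)&(X[...,2]<.03)&(np.hypot(X[...,0]-.4238,X[...,1]+.2552)<.045)
q=X[m].astype(np.float32);print(len(q),np.median(q[:,2]),cv2.minEnclosingCircle(q[:,:2].copy()*1000))
def c(S,P,w,k=390):
    u,v=pix(S,P).astype(int);return cv2.resize(S["img"][v-w:v+w,u-w:u+w],(k,k),interpolation=cv2.INTER_CUBIC)
cv2.imwrite("pics/c4.png",np.hstack([c(s,(.425,-.255,.03),35),c(s,(.589,-.06,.04),45)]))
E
```

```text
284 0.012426872 ((423.62060546875, -257.9242858886719), 44.57471466064453)
```

View pics/c4.png

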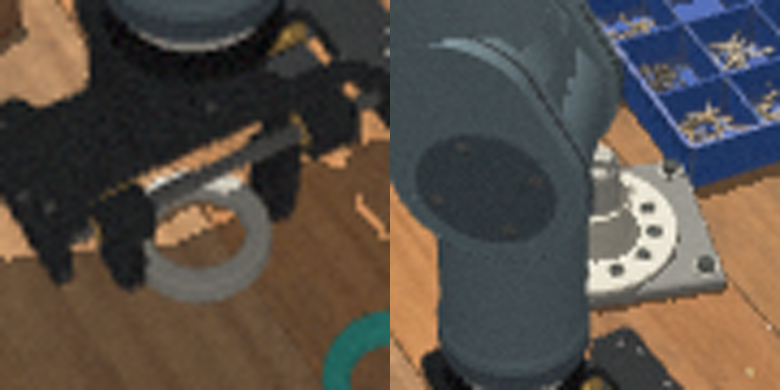

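```bash
python3 - <<'E'
from h import *
from scipy.optimize import least_squares
for k in("side3","side4"):
    s=load(k);X=cloud(s);im=s["img"].astype(int)
    sat=im.max(2)-im.min(2);g=im.mean(2)
    m=(X[...,2]>.003)&(X[...,2]<.03)&(np.hypot(X[...,0]-.4238,X[...,1]+.257)<.055)&(sat<22)&(g>75)
    K=s["intrinsics"]
    v,u=np.nonzero(m); P=np.array([ray(s,a,b,.014) for a,b in zip(u,v)])[:,:2]*1000
    top=X[m][:,2]>.0
    f=lambda c:np.maximum(np.abs(np.hypot(*(P-c).T)-27.3)-5.7,0)
    c=least_squares(f,P.mean(0),loss="soft_l1").x
    print(k,len(P),P.mean(0),c,np.abs(f(c)).mean(),P.min(0),P.max(0))
E
python3 -c "
from rig import r;o=r.get_obs();print(o['ee_pos'],o['grip_width'],o['wrist_force'],o['moment'])"
```

```text
side3 306 [ 420.95333754 -259.9405034 ] [ 421.58695292 -259.25875999] 0.166959775738771 [ 388.96051307 -292.00991163] [ 454.42252559 -224.7377826 ]
side4 220 [ 425.03627907 -268.61508714] [ 421.45636089 -259.27681257] 0.21559395844706075 [ 390.44533764 -293.30208351] [ 454.11881791 -224.7377826 ]
[ 0.42632747 -0.25351434  0.01154446] 0.710637226207269 [0.91093788 1.09299605 5.23757003] [ 0.07283198  0.10518287 -0.06376393]
```

The ring did not move when gripped, so I'll lift a little and check that it hangs level.

```bash
python3 -m handwheel '[{"offset":[0,0,-5],"angular":[0,0,0],"grip":-1},{"offset":[0,0,-15],"angular":[0,0,0],"grip":-1},{"offset":[0,0,-30],"angular":[0,0,0],"grip":-1},{"offset":[0,0,-40],"angular":[0,0,0],"grip":-1},{"offset":[0,0,-40],"angular":[0,0,0],"grip":-1}]'
python3 - <<'E'
from h import *
from rig import r,imaging
s=imaging.snapshot("side"); np.savez("side5.npz",**s);cv2.imwrite("pics/side5.png",s["img"])
u,v=pix(s,(.425,-.255,.05)).astype(int);w=40
cv2.imwrite("pics/c5.png",cv2.resize(s["img"][v-w:v+w,u-w:u+w],(560,560),interpolation=cv2.INTER_CUBIC))
o=r.get_obs();print(o["wrist_force"],o["moment"],o["ee_pos"])
X=cloud(s);im=s["img"].astype(int);sat=im.max(2)-im.min(2);g=im.mean(2)
m=(X[...,2]>.03)&(X[...,2]<.075)&(np.hypot(X[...,0]-.4238,X[...,1]+.257)<.06)&(sat<22)&(g>90)
q=X[m];print(len(q),np.percentile(q,[2,50,98],axis=0).round(4).tolist())
top=q[q[:,2]>np.percentile(q[:,2],40)];A=np.c_[top[:,:2]-top[:,:2].mean(0),np.ones(len(top))];print(np.linalg.lstsq(A,top[:,2],rcond=None)[0])
E
```

```text
time_s: 10.45
ee_pos: [0.4267, -0.2537, 0.0523]
tool_rot: [2.22, 2.22, 0.001]
wrist_force: [-0.0, 0.2, -1.6]
grip_width: 0.708
finger_force: 30.0
[-0.06728867  0.25180745 -2.16509156] [-0.06677995  0.04730182 -0.02489294] [ 0.42637472 -0.25343653  0.05173305]
227 [[0.3957, -0.2875, 0.0429], [0.4285, -0.2722, 0.0522], [0.453, -0.233, 0.0557]]
[0.00614697 0.00443259 0.0532762 ]
```

View pics/c5.png

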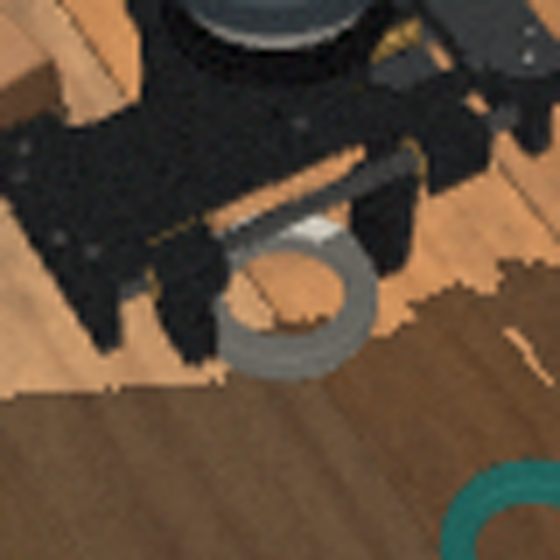

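The ring is held and level (slope under 0.01). Carry it over the post and fit its centre there.

```bash
python3 -m handwheel '[{"offset":[0,0,-50],"angular":[0,0,0],"grip":-1},{"offset":[30,25,-85],"angular":[0,0,0],"grip":-1},{"offset":[75,65,-85],"angular":[0,0,0],"grip":-1},{"offset":[120,100,-85],"angular":[0,0,0],"grip":-1},{"offset":[160,135,-85],"angular":[0,0,0],"grip":-1},{"offset":[185,155,-85],"angular":[0,0,0],"grip":-1},{"offset":[191.5,163,-85],"angular":[0,0,0],"grip":-1},{"offset":[191.5,163,-85],"angular":[0,0,0],"grip":-1},{"offset":[191.5,163,-85],"angular":[0,0,0],"grip":-1}]'
cat >> h.py <<'E'
from scipy.optimize import least_squares
def ringfit(s,c0,z0,z1,rm,hw):
    X=cloud(s);im=s["img"].astype(int);sat=im.max(2)-im.min(2);g=im.mean(2)
    m=(X[...,2]>z0)&(X[...,2]<z1)&(np.hypot(X[...,0]-c0[0],X[...,1]-c0[1])<.05)&(sat<25)&(g>75)
    P=X[m][:,:2]*1000
    f=lambda c:np.maximum(np.abs(np.hypot(*(P-c).T)-rm)-hw,0)
    c=least_squares(f,np.array(c0)*1000,loss="soft_l1").x
    print("ring",len(P),c,f(c).mean(),np.median(X[m][:,2]))
E
python3 - <<'E'
from h import *
from rig import r,imaging
ringfit(load("side3"),(.424,-.256),.009,.02,27.3,5.7)
ringfit(load("side5"),(.424,-.256),.049,.062,27.3,5.7)
s=imaging.snapshot("side"); np.savez("side6.npz",**s);cv2.imwrite("pics/side6.png",s["img"])
o=r.get_obs();print(o["ee_pos"],o["tool_rot"],o["wrist_force"],o["moment"],o["grip_width"])
z=o["ee_pos"][2]+.0025
ringfit(s,(.586,-.064),z-.005,z+.006,27.3,5.7)
E
```

```text
time_s: 11.62
ee_pos: [0.5878, -0.064, 0.1361]
tool_rot: [-2.224, -2.218, 0.002]
wrist_force: [-0.4, 0.2, -1.7]
grip_width: 0.71
finger_force: 30.0
ring 247 [ 423.42379514 -255.42376952] 0.0102679374037172 0.012281993930946119
ring 178 [ 423.36866306 -255.61904842] 0.02478332988474865 0.05270762628963495
[ 0.58796588 -0.06386195  0.13618676] [-2.22430938e+00 -2.21847959e+00  1.72631737e-03] [-0.22934869 -0.63469431 -1.35545798] [-0.07355977  0.09218129  0.00747288] 0.7090282150453069
ring 127 [584.39723084 -65.79971864] 0.018007565260653908 0.13666662722614892
```

```bash
python3 -m handwheel '[{"offset":[1.5,1,15],"angular":[0,0,0],"grip":-1},{"offset":[1.5,1,25],"angular":[0,0,0],"grip":-1},{"offset":[1.5,1,28],"angular":[0,0,0],"grip":-1},{"offset":[1.5,1,28],"angular":[0,0,0],"grip":-1}]'
python3 - <<'E'
from h import *
from rig import r,imaging
s=imaging.snapshot("side"); np.savez("side7.npz",**s)
o=r.get_obs();print(o["ee_pos"],o["wrist_force"])
z=o["ee_pos"][2]+.0025
ringfit(s,(.586,-.064),z-.005,z+.006,27.3,5.7)
E
```

```text
time_s: 12.18
ee_pos: [0.5898, -0.0605, 0.1078]
tool_rot: [-2.221, -2.221, 0.001]
wrist_force: [0.0, -0.0, -0.9]
grip_width: 0.707
finger_force: 30.0
[ 0.59007424 -0.06046576  0.10821132] [ 0.30124883 -0.21723051 -1.23356527]
ring 123 [586.79723325 -63.22674318] 0.023952583538641145 0.10830665777710927
```

```bash
python3 -m handwheel '[{"offset":[-0.5,-0.5,6],"angular":[0,0,0],"grip":-1},{"offset":[-0.5,-0.5,10],"angular":[0,0,0],"grip":-1},{"offset":[-0.5,-0.5,13],"angular":[0,0,0],"grip":-1},{"offset":[-0.5,-0.5,16],"angular":[0,0,0],"grip":-1},{"offset":[-0.5,-0.5,19],"angular":[0,0,0],"grip":-1},{"offset":[-0.5,-0.5,22],"angular":[0,0,0],"grip":-1},{"offset":[-0.5,-0.5,25],"angular":[0,0,0],"grip":-1},{"offset":[-0.5,-0.5,28],"angular":[0,0,0],"grip":-1}]'
```

```text
time_s: 13.22
ee_pos: [0.59, -0.0606, 0.0804]
tool_rot: [2.221, 2.221, 0.001]
wrist_force: [0.2, 1.2, 2.2]
grip_width: 0.711
finger_force: 30.0
```

```bash
python3 -m handwheel '[{"offset":[0.7,0,2],"angular":[0,0,0],"grip":-1},{"offset":[0.7,0,4],"angular":[0,0,0],"grip":-1},{"offset":[0.7,0,6],"angular":[0,0,0],"grip":-1}]'
```

```text
time_s: 13.6
ee_pos: [0.5901, -0.0604, 0.0746]
tool_rot: [2.221, 2.221, 0.001]
wrist_force: [0.6, -0.7, 6.2]
grip_width: 0.707
finger_force: 30.0
```

```bash
python3 -m handwheel '[{"offset":[-0.3,0.4,0],"angular":[0,0,0],"grip":-1},{"offset":[-0.3,0.4,0],"angular":[0,0,0],"grip":-1}]'
python3 - <<'E'
from h import *
from rig import r,imaging
for n in("side","top"):
    s=imaging.snapshot(n); np.savez(f"{n}8.npz",**s);cv2.imwrite(f"pics/{n}8.png",s["img"])
s=load("side8")
o=r.get_obs();print(o["ee_pos"],o["wrist_force"],o["moment"])
z=o["ee_pos"][2]+.0025
ringfit(s,(.586,-.064),z-.005,z+.006,27.3,5.7)
u,v=pix(s,(.587,-.063,.07)).astype(int);w=35
cv2.imwrite("pics/c8.png",cv2.resize(s["img"][v-w:v+w,u-w:u+w],(560,560),interpolation=cv2.INTER_CUBIC))
E
```

```text
time_s: 13.85
ee_pos: [0.59, -0.0604, 0.0743]
tool_rot: [2.221, 2.221, 0.0]
wrist_force: [1.1, 0.8, 4.5]
grip_width: 0.709
finger_force: 30.0
[ 0.59004888 -0.0603584   0.07431789] [1.03628309 0.23833965 3.57451416] [ 0.09185467 -0.13509316 -0.00022637]
ring 216 [591.6578721  -59.18665844] 2.752833063268685 0.07522558639071963
```

View pics/c8.png

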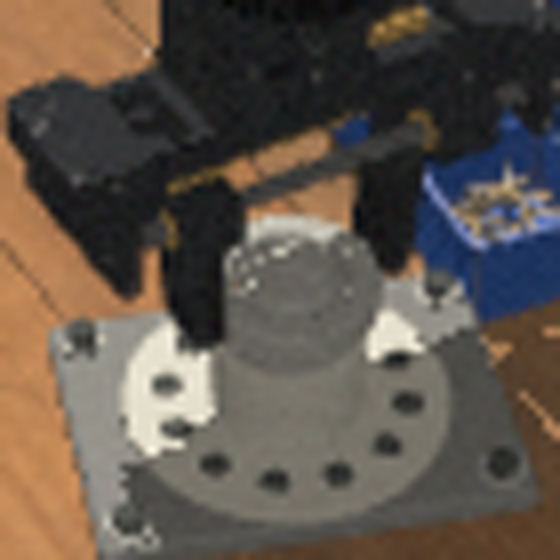

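The ring is round the post and looks level, with only light rubbing. Continue gently.

```bash
python3 -m handwheel '[{"offset":[0.3,0.6,2],"angular":[0,0,0],"grip":-1},{"offset":[0.3,0.6,4],"angular":[0,0,0],"grip":-1},{"offset":[0.3,0.6,6],"angular":[0,0,0],"grip":-1}]'
```

```text
time_s: 14.32
ee_pos: [0.5901, -0.0604, 0.0683]
tool_rot: [-2.221, -2.221, 0.001]
wrist_force: [-1.2, 0.0, 7.3]
grip_width: 0.708
finger_force: 30.0
```

```bash
python3 -m handwheel '[{"offset":[0,0.3,1],"angular":[0,0,0],"grip":-1},{"offset":[0,0.3,2],"angular":[0,0,0],"grip":-1},{"offset":[0,0.3,3],"angular":[0,0,0],"grip":-1},{"offset":[0,0.3,3],"angular":[0,0,0],"grip":-1}]'
python3 - <<'E'
from rig import r
o=r.get_obs();print(o["ee_pos"],o["wrist_force"],o["moment"],o["effort"])
E
```

```text
time_s: 14.82
ee_pos: [0.5901, -0.0604, 0.0651]
tool_rot: [-2.221, -2.221, 0.002]
wrist_force: [-0.2, 0.9, 6.5]
grip_width: 0.705
finger_force: 30.0
[ 0.59010587 -0.0603914   0.06514708] [-0.19343593  0.94941565  6.49858767] [-0.03080956  0.33144468 -0.02926427] [-9.57900484e-03 -5.29570448e+01  5.88698789e+00 -1.62604254e+01
 -8.76552961e-02 -3.69588453e-01  2.28056502e-03]
```

```bash
python3 -m handwheel '[{"offset":[0,0,1],"angular":[0,0,0],"grip":-1},{"offset":[0,0,2],"angular":[0,0,0],"grip":-1},{"offset":[0,0,3],"angular":[0,0,0],"grip":-1},{"offset":[0,0,3.5],"angular":[0,0,0],"grip":-1},{"offset":[0,0,3.5],"angular":[0,0,0],"grip":-1}]'
python3 - <<'E'
from rig import r
o=r.get_obs();print(o["ee_pos"],o["wrist_force"],o["moment"])
E
```

```text
time_s: 15.45
ee_pos: [0.5901, -0.0604, 0.0617]
tool_rot: [-2.221, -2.221, 0.002]
wrist_force: [-0.7, 0.0, 6.3]
grip_width: 0.708
finger_force: 30.0
[ 0.59012784 -0.06040863  0.06173195] [-7.13941138e-01  1.13912000e-03  6.30676960e+00] [-0.00268957  0.40075649 -0.00871556]
```

```bash
python3 -m handwheel '[{"offset":[0,0,0.5],"angular":[0,0,0],"grip":-1},{"offset":[0,0,1],"angular":[0,0,0],"grip":-1},{"offset":[0,0,1],"angular":[0,0,0],"grip":-1}]'
python3 - <<'E'
from h import *
from rig import r,imaging
o=r.get_obs();print(o["ee_pos"],o["wrist_force"],o["moment"])
s=imaging.snapshot("side"); np.savez("side9.npz",**s);cv2.imwrite("pics/side9.png",s["img"])
X=cloud(s)
for z in (.060,.064,.068): ringfit(s,(.586,-.064),z-.004,z+.004,27.3,5.7)
E
```

```text
time_s: 15.82
ee_pos: [0.5902, -0.0604, 0.0615]
tool_rot: [-2.221, -2.22, 0.001]
wrist_force: [-3.9, -0.2, 14.5]
grip_width: 0.71
finger_force: 30.0
[ 0.59015039 -0.06039333  0.06151222] [-3.85678182 -0.21835081 14.49450157] [0.07152202 0.9251072  0.00659102]
ring 116 [588.52115283 -60.42814821] 0.744520756834396 0.06080742284437224
ring 109 [588.95784817 -59.49011066] 0.7113283834221532 0.06256798240132537
ring 45 [589.2401742  -58.40770062] 0.789192003078771 0.06556866092981993
```

Seated exactly at the expected height. Release, rise, and go to the cap.

```bash
python3 -m handwheel '[{"offset":[0,0,-0.5],"angular":[0,0,0],"grip":1},{"offset":[0,0,-0.5],"angular":[0,0,0],"grip":1},{"offset":[0,0,-0.5],"angular":[0,0,0],"grip":1},{"offset":[0,0,-15],"angular":[0,0,0],"grip":1},{"offset":[0,0,-50],"angular":[0,0,0],"grip":1},{"offset":[0,0,-80],"angular":[0,0,0],"grip":1},{"offset":[0,0,-80],"angular":[0,0,0],"grip":1}]'
python3 - <<'E'
from h import *
from rig import r
o=r.get_obs();print(o["wrist_force"]);plan(o["ee_pos"],o["tool_rot"],(.6375,-.286,.10),80)
E
```

```text
time_s: 16.75
ee_pos: [0.5927, -0.0605, 0.1438]
tool_rot: [2.219, 2.219, 0.006]
wrist_force: [-0.3, -0.5, 0.2]
grip_width: 1.0
finger_force: 0.0
[-0.28252184 -0.53231388  0.16493656]
offset mm [-225.5   44.6   44.1]
angular [ 0.0044  0.0038 -1.3964]
```

```bash
python3 -m handwheel '[{"offset":[-30,6,0],"angular":[0,0,-0.17],"grip":1},{"offset":[-60,12,0],"angular":[0,0,-0.35],"grip":1},{"offset":[-90,18,0],"angular":[0,0,-0.52],"grip":1},{"offset":[-120,25,0],"angular":[0,0,-0.7],"grip":1},{"offset":[-150,32,0],"angular":[0,0,-0.87],"grip":1},{"offset":[-180,40,15],"angular":[0,0,-1.05],"grip":1},{"offset":[-210,45,30],"angular":[0,0,-1.22],"grip":1},{"offset":[-225,47,43],"angular":[0,0,-1.39],"grip":1},{"offset":[-225,47,43],"angular":[0,0,-1.396],"grip":1},{"offset":[-225,47,43],"angular":[0,0,-1.396],"grip":1}]'
python3 - <<'E'
from h import *
from rig import r,imaging
o=r.get_obs();print(o["ee_pos"],o["tool_rot"]);plan(o["ee_pos"],o["tool_rot"],(.6375,-.286,.050),80)
for n in("side","top"):
    s=imaging.snapshot(n); np.savez(f"{n}10.npz",**s);cv2.imwrite(f"pics/{n}10.png",s["img"])
s=load("side10");X=cloud(s)
def c(P,w,k=390):
    u,v=pix(s,P).astype(int);return cv2.resize(s["img"][v-w:v+w,u-w:u+w],(k,k),interpolation=cv2.INTER_CUBIC)
cv2.imwrite("pics/c10.png",np.hstack([c((.587,-.063,.07),35),c((.635,-.289,.06),40)]))
for n,z0,z1,cc,w in(("ringtop",.059,.069,(.586,-.064),.037),("hub",.046,.054,(.586,-.064),.035),("disc",.0145,.022,(.586,-.064),.065),("tongue",.0805,.1,(.586,-.064),.03)):
    m=(X[...,2]>z0)&(X[...,2]<z1)&(np.hypot(X[...,0]-cc[0],X[...,1]-cc[1])<w)
    q=X[m].astype(np.float32);print(n,len(q),np.median(q[:,2]),cv2.minEnclosingCircle(q[:,:2].copy()*1000),cv2.minAreaRect(q[:,:2].copy()*1000))
ringfit(s,(.586,-.064),.0605,.068,27.3,5.7)
E
```

```text
time_s: 18.0
ee_pos: [0.638, -0.2839, 0.0978]
tool_rot: [-0.278, -3.129, -0.002]
wrist_force: [0.5, -0.4, 0.6]
grip_width: 0.999
finger_force: 0.0
[ 0.63797097 -0.28389052  0.0977954 ] [-2.77657976e-01 -3.12914222e+00 -1.64638300e-03]
offset mm [ 0.1 -2.2 47.8]
angular [ 0.001  -0.0002 -0.0025]
ringtop 165 0.062239084 ((585.2278442382812, -63.584922790527344), 33.08250045776367) ((585.4629516601562, -65.91291809082031), (60.431480407714844, 62.98987579345703), 57.49260711669922)
hub 25 0.05206373 ((584.0972900390625, -69.09880065917969), 31.29690933227539) ((581.9531860351562, -75.86247253417969), (36.118438720703125, 61.72163391113281), 72.41108703613281)
disc 507 0.016735688 ((585.3838500976562, -63.864288330078125), 60.48466110229492) ((580.8027954101562, -69.07877349853516), (105.33181762695312, 116.20850372314453), 56.8090705871582)
tongue 40 0.08370296 ((586.981201171875, -63.49725341796875), 14.320600509643555) ((587.6744995117188, -62.92403793334961), (15.208711624145508, 27.904815673828125), 35.12746810913086)
ring 137 [588.29529313 -60.65169048] 0.4365909450134643 0.06247618766857859
```

View pics/c10.png

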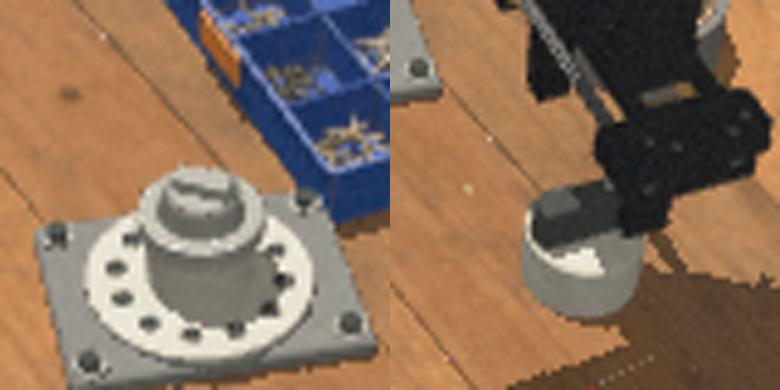

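Left: the spacer sits level on the hub, with the tongue visible above it. Right: the fingers straddle the cap's bar. Descend and grip.

```bash
python3 -m handwheel '[{"offset":[0,-2,20],"angular":[0,0,0],"grip":1},{"offset":[0,-2,35],"angular":[0,0,0],"grip":1},{"offset":[0,-2,44],"angular":[0,0,0],"grip":1},{"offset":[0,-2,47],"angular":[0,0,0],"grip":1},{"offset":[0,-2,47],"angular":[0,0,0],"grip":-1},{"offset":[0,-2,47],"angular":[0,0,0],"grip":-1},{"offset":[0,-2,47],"angular":[0,0,0],"grip":-1},{"offset":[0,-2,47],"angular":[0,0,0],"grip":-1},{"offset":[0,-2,47],"angular":[0,0,0],"grip":-1},{"offset":[0,-2,47],"angular":[0,0,0],"grip":-1}]'
python3 -m handwheel '[{"offset":[0,0,0],"angular":[0,0,0],"grip":-1},{"offset":[0,0,0],"angular":[0,0,0],"grip":-1},{"offset":[0,0,0],"angular":[0,0,0],"grip":-1},{"offset":[0,0,0],"angular":[0,0,0],"grip":-1}]'
python3 - <<'E'
from h import *
from rig import r
o=r.get_obs();print(o["ee_pos"],o["tool_rot"]);plan(o["ee_pos"],o["tool_rot"],(.5890,-.0615,.20),41)
E
```

```text
time_s: 19.35
ee_pos: [0.6375, -0.2872, 0.0508]
tool_rot: [0.274, 3.129, -0.0]
wrist_force: [0.2, -0.5, 0.2]
grip_width: 0.345
finger_force: 0.0
time_s: 19.85
ee_pos: [0.6375, -0.2871, 0.0507]
tool_rot: [-0.274, -3.13, -0.0]
wrist_force: [0.5, 0.2, -0.4]
grip_width: 0.182
finger_force: 30.0
[ 0.63749396 -0.28706117  0.05067359] [-2.74032255e-01 -3.12960799e+00 -1.77038090e-04]
offset mm [  87.   213.7 -149.3]
angular [ 1.000e-04 -1.000e-04  6.805e-01]
```

```bash
python3 -m handwheel '[{"offset":[0,0,-30],"angular":[0,0,0],"grip":-1},{"offset":[0,0,-80],"angular":[0,0,0],"grip":-1},{"offset":[15,40,-114],"angular":[0,0,0.15],"grip":-1},{"offset":[35,85,-114],"angular":[0,0,0.3],"grip":-1},{"offset":[52,130,-114],"angular":[0,0,0.45],"grip":-1},{"offset":[70,170,-114],"angular":[0,0,0.6],"grip":-1},{"offset":[82,200,-114],"angular":[0,0,0.68],"grip":-1},{"offset":[87,213.5,-114],"angular":[0,0,0.68],"grip":-1},{"offset":[87,213.5,-114],"angular":[0,0,0.68],"grip":-1},{"offset":[87,213.5,-114],"angular":[0,0,0.68],"grip":-1}]'
python3 - <<'E'
from h import *
from rig import r,imaging
o=r.get_obs();print(o["ee_pos"],o["tool_rot"],o["wrist_force"],o["q"][6]);plan(o["ee_pos"],o["tool_rot"],(.5890,-.0615,.20),41)
s=imaging.snapshot("side"); np.savez("side11.npz",**s);cv2.imwrite("pics/side11.png",s["img"])
X=cloud(s);z=o["ee_pos"][2]-.0507+.038;print("body top z",z)
im=s["img"].astype(int);g=im.mean(2)
m=(abs(X[...,2]-z)<.006)&(g>70)&(np.hypot(X[...,0]-.586,X[...,1]+.064)<.045)
q=X[m].astype(np.float32);print(len(q),cv2.minEnclosingCircle(q[:,:2].copy()*1000))
m=(X[...,2]<z)&(X[...,2]>z-.038)&(np.hypot(X[...,0]-.586,X[...,1]+.064)<.045)
q=X[m].astype(np.float32);print(len(q),cv2.minEnclosingCircle(q[:,:2].copy()*1000))
u,v=pix(s,(.587,-.063,.11)).astype(int);w=45
cv2.imwrite("pics/c11.png",cv2.resize(s["img"][v-w:v+w,u-w:u+w],(560,560),interpolation=cv2.INTER_CUBIC))
E
```

```text
time_s: 21.1
ee_pos: [0.5891, -0.0639, 0.1648]
tool_rot: [1.304, 2.857, -0.001]
wrist_force: [0.3, -0.2, -2.2]
grip_width: 0.184
finger_force: 30.0
[ 0.58913428 -0.06392526  0.16475806] [ 1.30375434e+00  2.85744919e+00 -1.49554503e-03] [ 0.34042824 -0.17948153 -2.21971335] 0.8213679088856242
offset mm [  1.9   1.5 -35.2]
angular [-0.0005  0.0011 -0.0009]
body top z 0.15205805748907888
129 ((584.7205810546875, -68.4541244506836), 31.448942184448242)
321 ((585.3029174804688, -68.3383560180664), 31.83039093017578)
```

View pics/c11.png

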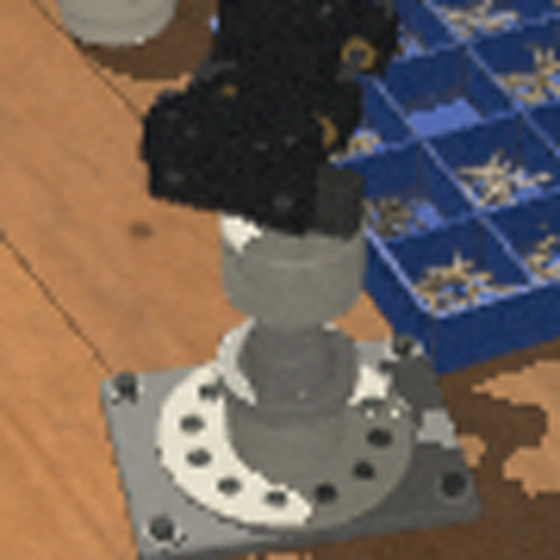

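The cap is held level above the post but about 4 mm short in y. I'll correct that, lower a little and re-measure.

```bash
python3 -m handwheel '[{"offset":[1.7,2.6,10],"angular":[0,0,0],"grip":-1},{"offset":[1.7,2.6,18],"angular":[0,0,0],"grip":-1},{"offset":[1.7,2.6,20],"angular":[0,0,0],"grip":-1},{"offset":[1.7,2.6,20],"angular":[0,0,0],"grip":-1}]'
cat > capfit.py <<'E'
from h import *
from rig import r,imaging
o=r.get_obs();print(o["ee_pos"],o["tool_rot"],o["wrist_force"],o["moment"])
s=imaging.snapshot("side");np.savez("cap.npz",**s)
X=cloud(s);z=o["ee_pos"][2]-.0507+.038
m=(X[...,2]<z)&(X[...,2]>z-.034)&(np.hypot(X[...,0]-.586,X[...,1]+.064)<.042)
P=X[m][:,:2]*1000
W=P[X[m][:,2]<z-.006]
c=least_squares(lambda c:np.hypot(*(W-c).T)-32,[586,-64],loss="soft_l1").x
print("cap under z %.4f"%(o["ee_pos"][2]-.0507),len(P),"MEC",cv2.minEnclosingCircle(P.astype(np.float32)),"wall fit",c)
E
python3 capfit.py
```

```text
time_s: 21.65
ee_pos: [0.5897, -0.0589, 0.1444]
tool_rot: [-1.302, -2.859, 0.0]
wrist_force: [0.2, -0.2, -1.9]
grip_width: 0.177
finger_force: 30.0
[ 0.58965524 -0.05890772  0.14443888] [-1.30213123e+00 -2.85859174e+00  3.99902457e-04] [ 0.2238256  -0.18402616 -1.85436635] [-0.04133496  0.00619159 -0.01141868]
cap under z 0.0937 271 MEC ((584.8248901367188, -67.06961059570312), 31.45978355407715) wall fit [587.69572948 -59.58637666]
```

```bash
python3 - <<'E'
from h import *
def wall(s,c0,z0,z1,R,w):
    X=cloud(s);m=(X[...,2]<z1)&(X[...,2]>z0)&(np.hypot(X[...,0]-c0[0],X[...,1]-c0[1])<w)
    W=X[m][:,:2]*1000;c=least_squares(lambda c:np.hypot(*(W-c).T)-R,np.array(c0)*1000,loss="soft_l1").x
    print(len(W),c,np.abs(np.hypot(*(W-c).T)-R).mean())
wall(load("side0"),(.586,-.064),.02,.070,20,.03)
wall(load("side0"),(.6345,-.289),.006,.032,32,.042)
wall(load("side11"),(.586,-.066),.120,.146,32,.042)
wall(load("cap"),(.586,-.064),.099,.126,32,.042)
E
python3 -c "
from rig import r;print(r.get_obs()['ee_pos'])"
```

```text
182 [588.25400617 -60.75230567] 1.107652117908713
152 [ 636.27244146 -287.40183454] 0.9501941218668805
169 [587.3465606  -64.75183257] 1.2279769264965201
162 [587.70581177 -59.60449868] 1.167132813700639
[ 0.58983028 -0.05885815  0.14471339]
```

Wall fits measured the same way put the cap only about 1 mm off the post axis. Correct that and lower until the recess is on the taper.

```bash
python3 -m handwheel '[{"offset":[-1.2,-0.3,4],"angular":[0,0,0],"grip":-1},{"offset":[-1.2,-0.3,8],"angular":[0,0,0],"grip":-1},{"offset":[-1.2,-0.3,11],"angular":[0,0,0],"grip":-1},{"offset":[-1.2,-0.3,14],"angular":[0,0,0],"grip":-1},{"offset":[-1.2,-0.3,17],"angular":[0,0,0],"grip":-1},{"offset":[-1.2,-0.3,20],"angular":[0,0,0],"grip":-1},{"offset":[-1.2,-0.3,20],"angular":[0,0,0],"grip":-1}]'
python3 capfit.py
```

```text
time_s: 22.58
ee_pos: [0.5902, -0.0599, 0.1245]
tool_rot: [-1.302, -2.859, 0.0]
wrist_force: [0.0, 0.2, -2.6]
grip_width: 0.18
finger_force: 30.0
[ 0.59017112 -0.05987785  0.12446522] [-1.30201193e+00 -2.85865893e+00  3.05515705e-04] [ 0.02898458  0.23295087 -2.62386685] [-0.05186105  0.06788137 -0.01302897]
cap under z 0.0738 270 MEC ((585.5435180664062, -66.48301696777344), 31.24987030029297) wall fit [588.58717087 -60.45684313]
```

```bash
python3 -m handwheel '[{"offset":[0,0,1.5],"angular":[0,0,0],"grip":-1},{"offset":[0,0,3],"angular":[0,0,0],"grip":-1},{"offset":[0,0,4],"angular":[0,0,0],"grip":-1},{"offset":[0,0,4.5],"angular":[0,0,0],"grip":-1},{"offset":[0,0,4.5],"angular":[0,0,0],"grip":-1}]'
```

```text
time_s: 23.25
ee_pos: [0.5903, -0.0599, 0.1202]
tool_rot: [-1.302, -2.859, 0.0]
wrist_force: [0.8, -0.3, -2.1]
grip_width: 0.177
finger_force: 30.0
```

```bash
python3 -m handwheel '[{"offset":[0,0,1],"angular":[0,0,0],"grip":-1},{"offset":[0,0,2],"angular":[0,0,0],"grip":-1},{"offset":[0,0,2.5],"angular":[0,0,0],"grip":-1},{"offset":[0,0,2.5],"angular":[0,0,0],"grip":-1}]'
```

```text
time_s: 23.75
ee_pos: [0.5903, -0.0599, 0.1177]
tool_rot: [-1.302, -2.859, 0.0]
wrist_force: [-0.1, -0.2, -1.8]
grip_width: 0.173
finger_force: 30.0
```

The slot has taken the tongue freely: the TCP is 3 mm below the stop height with no force. Lower the last 3 mm.

```bash
python3 -m handwheel '[{"offset":[0,0,1],"angular":[0,0,0],"grip":-1},{"offset":[0,0,2],"angular":[0,0,0],"grip":-1},{"offset":[0,0,2.7],"angular":[0,0,0],"grip":-1},{"offset":[0,0,3.2],"angular":[0,0,0],"grip":-1},{"offset":[0,0,3.6],"angular":[0,0,0],"grip":-1},{"offset":[0,0,3.6],"angular":[0,0,0],"grip":-1}]'
```

```text
time_s: 24.5
ee_pos: [0.5904, -0.0599, 0.1146]
tool_rot: [1.302, 2.859, 0.0]
wrist_force: [-2.0, 0.4, 5.1]
grip_width: 0.176
finger_force: 30.0
```

Home at the predicted height with light contact. Release and withdraw.

```bash
python3 -m handwheel '[{"offset":[0,0,-0.5],"angular":[0,0,0],"grip":0.3},{"offset":[0,0,-0.5],"angular":[0,0,0],"grip":0.3},{"offset":[0,0,-0.5],"angular":[0,0,0],"grip":0.3},{"offset":[0,0,-0.5],"angular":[0,0,0],"grip":0.3},{"offset":[0,0,-15],"angular":[0,0,0],"grip":0.3},{"offset":[0,0,-60],"angular":[0,0,0],"grip":0.3},{"offset":[-30,-80,-120],"angular":[0,0,0],"grip":0.3},{"offset":[-50,-140,-120],"angular":[0,0,0],"grip":0.3},{"offset":[-50,-140,-120],"angular":[0,0,0],"grip":0.3}]'
python3 - <<'E'
from h import *
from rig import r,imaging
o=r.get_obs();print(o["ee_pos"],o["wrist_force"],o["grip_width"])
for n in("side","top"):
    s=imaging.snapshot(n); np.savez(f"{n}F.npz",**s);X=cloud(s);c=(.590,-.060) if n=="top" else(.586,-.064)
    for k,z0,z1 in(("bar",.12,.14),("body",.094,.108)):
        m=(X[...,2]>z0)&(X[...,2]<z1)&(np.hypot(X[...,0]-c[0],X[...,1]-c[1])<.045);q=X[m].astype(np.float32)
        print(n,k,len(q),len(q) and (np.median(q[:,2]),cv2.minAreaRect(q[:,:2].copy()*1000)))
s=load("sideF");u,v=pix(s,(.587,-.063,.07)).astype(int);w=60
cv2.imwrite("pics/cF.png",cv2.resize(s["img"][v-w:v+w,u-w:u+w],(560,560),interpolation=cv2.INTER_CUBIC))
E
```

```text
time_s: 25.62
ee_pos: [0.5164, -0.1927, 0.2365]
tool_rot: [1.305, 2.855, -0.001]
wrist_force: [0.5, -0.7, -0.1]
grip_width: 0.649
finger_force: 0.0
[ 0.51637187 -0.1927044   0.23645223] [ 0.52609508 -0.65309961 -0.07844496] 0.6488523112116671
side bar 0 0
side body 22 (np.float32(0.099202394), ((587.3783569335938, -80.53585052490234), (24.354673385620117, 64.53218841552734), 89.40818786621094))
top bar 134 (np.float32(0.12984362), ((590.7984619140625, -59.80767059326172), (15.977158546447754, 59.4035530090332), 41.02021408081055))
top body 282 (np.float32(0.101931795), ((589.8615112304688, -59.529273986816406), (62.19727325439453, 59.96144104003906), 43.30961990356445))
```

View pics/cF.png

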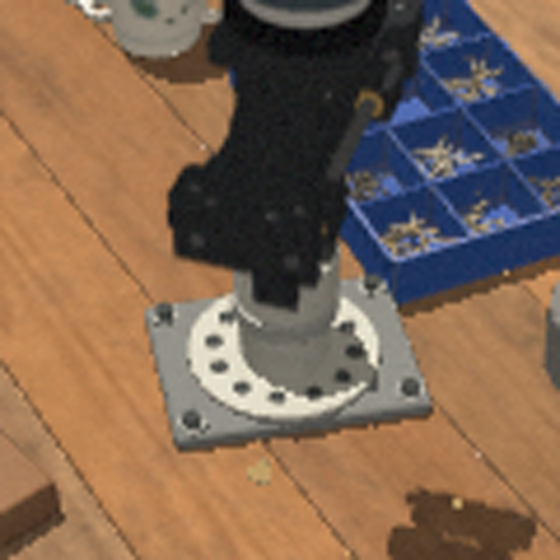

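The top view puts the bar's top at 0.130 m and the body's top at 0.102 m, so the cap is fully home. The side crop shows the stack standing on the plate. The gripper is open at z = 0.236 m and touching nothing, so I'm handing in.

```bash
python3 -c "
from rig import r;print(r.hand_in())"
```

```text
the job is handed in; nothing more can be done
None
```

The filter stack is assembled on the post in the order asked: support, spacer, then cap. The cap's slot is over the tongue and it sits fully home, the bystanders were left alone, nothing is gripped, and I handed the job in at about 26 s; the hand-in returned no verdict.

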